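Clamp a wooden pestle in its sanding cradle

ROBOT

A 7-joint arm with a two-finger parallel gripper is mounted at the origin on the work surface. World frame = base frame: x ahead of the robot, y to its left, z up, the work surface at z = 0. Lengths are in m, angles in rad, forces in N, time in s.
With the tool pointing down it reaches from about 0.35 to 0.9 m from the base axis. Payload 8.1 kg.
Tool frame: the origin (TCP) lies at the very end of the fingers, on their centre line; the grasp point (between the pads) lies arm.grip_point_offset behind it (arm.grip_point_offset is the distance from the TCP to the grasp point, in m); z points along the fingers, y is the line along which they close (so a half turn about z gives the same grasp; the last joint's range is limited). The gripper opens to 92 mm and grips with 3 to 60 N. Pads are 19 mm wide; open, the fingers measure 130 mm over their backs; the gripper's body (75 mm by 190 mm) begins 47 mm behind the grasp point.
Start: joints at [-1.337, 0.434, 0.025, 1.573, -0.012, 1.134, -0.075], TCP at [0.207, 0.59, 0.227] pointing down, gripper open.
Joint ranges: [-2.62, 2.62], [-0.44, 2.09], [-1.27, 1.32], [0.08, 2.57], [-1.32, 4.46], [0.12, 2], [-2.74, 2.74]. Speed limits (rad/s): [2.22, 2.22, 3.01, 3.01, 3.14, 3.14, 3.14].

INTERFACE

Orientations are given as a rotation vector (axis times angle).
In Python, from cell import arm gives the robot as it stands. The module is installed in compiled form; this text tells all that it offers.
- The arm moves only by the shell command python3 -m creep 'ROWS' [OPENING] [FORCE]. ROWS is JSON, a list of rows, each a list of 6 numbers: the shift along the tool's x, y, z scaled (see below), then the turn, a rotation vector about the tool's x, y, z scaled (see below). A call has 1 to 20 rows; each row shifts and turns the commanded pose from where the row before left it, along the tool's axes as they then stand; what a row does not reach is not made up. The controller multiplies each number of a shift by 0.4 m and each number of a turn by 120 degrees. A row lasts 1/12 s, in which the tool goes at most 41.7 mm and 7.16 degrees, less where a joint would pass 70% of its speed; a pose out of reach is approached as far as the arm can. A call with a number of a shift or a turn outside -1 to 1 is refused whole. A call with a gripper value outside its range is refused whole. OPENING is the closure, from -1 (fully open) to 1 (shut), set as the call begins (- or left out, the last holds). The fingers move at their own pace and stop on an object; FORCE is the grip in N (left out, the last holds). Time passes only in rows, so rows that do not move let the fingers close. It gives the time, the measured TCP pose, the force, the opening and the grip force at its end, in the units of the state.
- arm.observe(): the state, without advancing time (a new reading comes with each control period).
- arm.get_image(name): name is "side" or "top"; returns a dict with "frame" (400x640x3 uint8, red, green, blue), "intrinsics" (3x3 intrinsics, pixels), "rvec" (rotation vector, rad) and "tvec" (3), from world to camera coordinates, as OpenCV has them. Camera axes: x right, y down, z forward; pixel columns grow to the right and rows downward; lengths in m; the calibration is good to about 2 mm. A picture is of the moment at which its call begins. There is no depth.
- arm.sign_off(): hands the job in; it is judged then, once.
The state is a dict: "clock": time; "joints": joint angles; "dq": joint speeds; "joint_efforts": joint torques, N m; "position": TCP position; "ee_rot": TCP orientation; "force": force on the tool from outside, world axes, zero at the start; "ft_torque": the same for the moment, N m; "width": opening from 0.0 (shut) to 1.0 (fully open); "gripper_force": force on a finger pad.
Only numpy, scipy, OpenCV 4.12 (cv2) and the standard library are available. Lean on these libraries where they do the work, as an engineer would, in place of code of your own. Each camera call takes 0.05 s, during which the arm holds its last target. There are 200 camera calls.

TASK

The face of the wooden pestle's head has to be sanded. Lay the pestle in the two V-blocks of the sanding cradle with its head sticking out over the open front edge, slide it back until its knob bears against the wooden end stop, and let go. Then swing the toggle clamp's handle over and push it right down past its dead point onto its stop, so that the clamp stays locked and its rubber pad holds the pestle; do not force the clamp, and leave the other things where they are.

Things in the scene. Friction and masses are not known exactly. Their poses are not given: they have to be found in the camera images.
- pestle: Turned brown wooden pestle, 200 mm long, 0.26 kg, lying loose at one side; may roll if knocked. Origin on its axis at mid length, 24 mm above the granite; x along the axis, head to knob. Head: x -100 to -50 mm, 48 mm diameter, flat end. Straight shaft, 30 mm diameter, x -30 to +68: grip here (balances near x = -7). Round knob, 48 mm diameter, x +70 to +100.
- pestle_head (a point): Centre of the flat end face of the pestle's head, 100 mm from the pestle's origin along its -x.
- jig: Sanding cradle, fixed to the granite. Plywood board 166 mm in x, 240 in y (-110 to +130), 18 thick; origin at its underside, mid length in x; x level, away from the robot within 0.3 rad; its -x edge is the open front. Carries two V-blocks and an end stop along the line y = -60 mm, and at x -73 to +3, y +37 to +125 a riser with the steel toggle clamp, which works in the plane x = -35 mm.
- v_front (a point): Bottom of the V of the front V-block, mid thickness: 33 mm above the granite, at x = -66, y = -60 mm in the cradle. Light wood, 14 mm thick in x, 73 mm wide in y, V sides at 45 degrees, top 58 mm above the granite.
- v_back (a point): Same point of the back V-block, an equal one 62 mm behind (x = -4 mm). The 48 mm between the blocks is free down to the board, so fingers can go down on both sides of the shaft there. The knob must stay behind this block: lay the pestle no more than 15 mm short of the stop.
- stop_face (a point): Centre line of the end stop's front face, at the height of the seated pestle's axis (x = +53, y = -60, 54 mm above the granite). Upright wooden board, 70 mm wide, 80 mm above the granite. The knob's end must bear on this face.
- seat (a point): Where the pestle's origin is once it lies in both Vs with its knob against the end stop: x = -47, y = -60, z = 54 mm in the cradle. Axes as the cradle's; the pestle's x along this x, head towards the open front.
- clamp_handle (a joint): Handle angle: 0 fully open as found, grows as the handle swings away from the pestle (to the cradle's +y) and down, 1.29 fully closed on its stop. Drops by its own weight from about 0.5. With the pestle in place the pad rests on it at 1.0, then pushes back, at most 18 N at the handle's end, near 1.08; dead point 1.20, beyond it the handle snaps to its stop. Let go earlier, it springs back.
- handle_hinge (a point): Handle's pivot, axis along the cradle's x; fixed, at x = -35, y = +104 mm in the cradle, 51 mm above the granite. The centre line of the grip passes 42 mm from it (above it when closed, to -y of it when open).
- handle_tip (a point): End of the handle's black round grip (20 mm diameter, 115 mm long), on its centre line, 170 mm from the hinge. Open: grip nearly upright, its top leaning 16 degrees to +y, end 221 mm above the granite, 5 mm to +y of the hinge; free on both sides in x. Closed: grip level along the cradle's y, 93 mm above the granite, end 165 mm to +y of the hinge.
- clamp_pad: Round black rubber swivel foot, 24 mm diameter, 16 thick, at the end of the clamp's steel arm; origin at the centre of its pressing face. Open: the arm stands upright, top 218 mm above the granite, about 30 mm clear of the grip; the pad points to -y, its face 88 mm from the plane of the V line, 205 mm up. Closed: presses down with about 39 N on the shaft midway between the V-blocks.
- sanding_block: Cork sanding block, 110 x 60 x 32 mm, lying at the other side; origin at the centre of its underside. Leave alone.
- jar_low: Lower of two stacked white ceramic jars with brown lids at the right, 136 mm diameter, 125 mm tall; origin at the centre of its underside. Leave alone.
- jar_high: Upper ceramic jar, standing on the lower one, 104 mm diameter, 100 mm tall; origin at the centre of its underside. Leave alone.
- red_box: Red plastic airtight box with its lid, 140 x 190 x 90 mm, at the left; origin at the centre of its underside. Leave alone.
- strainer: Stainless steel strainer, bowl 136 mm wide and 52 mm tall with a 125 mm rod handle along its x, at the back; origin under the bowl's centre. Leave alone.
- mortar: Granite mortar, 144 mm wide, 85 mm tall, at the back; origin at the centre of its underside. Leave alone.
- brush: Dusting brush lying to the left of the cradle; origin at mid length on its underside. Leave alone.
There are look-alikes about, which are no part of the job. Of the things shaped like the pestle, the brown one is meant.

How it is judged:
On the way:
1. the pestle lies in the V-blocks, head out over the front, knob against the end stop, let go, with the clamp still open (x of pestle in the frame of seat between -0.0015 and 0.004 m and y of pestle in the frame of seat between -0.004 and 0.004 m and z of pestle in the frame of seat between -0.004 and 0.004 m and x of pestle_head in the frame of seat below -0.09 m and angle between the x axis of pestle and the x axis of jig, either way round below 0.05 rad and contact force between the fingers and pestle below 0.5 N and linear speed of pestle below 0.02 m/s and value of joint clamp_handle below 0.4 rad), for 0.2 s.
At the end, for the whole second after the job is handed in: Pestle at rest and let go in the V-blocks, head out at the open front, axis within 4 mm and 0.05 rad of its place, knob within 1.5 mm of the end stop; clamp handle locked on its stop (joint above 1.25), pad pressing on the pestle with more than 25 N (x of pestle in the frame of seat between -0.0015 and 0.004 m and y of pestle in the frame of seat between -0.004 and 0.004 m and z of pestle in the frame of seat between -0.004 and 0.004 m and x of pestle_head in the frame of seat below -0.09 m and angle between the x axis of pestle and the x axis of jig, either way round below 0.05 rad and contact force between the fingers and pestle below 0.5 N and linear speed of pestle below 0.02 m/s and value of joint clamp_handle above 1.25 rad and contact force between clamp_pad and pestle above 25 N); the robot touches nothing.
It fails at once if the fingers press on the clamp or the cradle with more than 50 N (contact force between the fingers and jig above 50 N).
It fails at once if another thing on the stool is shifted by more than 20 mm (distance of any of jar_low, jar_high, red_box, strainer, mortar, sanding_block, brush from where it was at the start of the episode above 0.02 m).
It also fails if it takes over 69 s, if anything falls off the work surface, if the arm or the gripper's body presses on something with over 40 N, if the wrist force passes 120 N, or if a joint passes its speed limit or range.

## Working session

There is one attempt and no reset: what is moved stays moved. The work goes in short steps, Python scripts to look and compute and a shell command to move; the robot and the scene stay as the last step left them, time stands still between calls to the robot, and variables do not carry over. Pictures are saved under pics/ and viewed, at most 13 in all, crops included, and the job is handed in when it is done.

```bash
mkdir -p pics
cat > h.py <<'E'
import numpy as np, cv2
from cell import arm
from scipy.spatial.transform import Rotation as R
def cam(n):
    d=arm.get_image(n); d['R']=cv2.Rodrigues(np.array(d['rvec'],float))[0]; d['t']=np.array(d['tvec'],float).ravel(); d['K']=np.array(d['intrinsics'],float); return d
def ray(d,u,v):
    r=d['R'].T@np.linalg.solve(d['K'],[u,v,1.]); return -d['R'].T@d['t'], r/np.linalg.norm(r)
def plane(d,u,v,z):
    c,r=ray(d,u,v); return c+r*(z-c[2])/r[2]
def tri(d1,p1,d2,p2):
    a,r=ray(d1,*p1); b,s=ray(d2,*p2)
    k=np.linalg.lstsq(np.c_[r,-s],b-a,rcond=None)[0]; p=a+r*k[0];q=b+s*k[1]
    return (p+q)/2, np.linalg.norm(p-q)
def proj(d,P):
    q=d['K']@(d['R']@np.array(P,float)+d['t']); return q[:2]/q[2]
E
python3 - <<'E'
from h import *
print(arm.observe(), arm.grip_point_offset)
for n in('side','top'):
    d=cam(n); cv2.imwrite(f'pics/{n}0.png',d['frame'][:,:,::-1]); print(n,d['K'].tolist(),(-d['R'].T@d['t']).round(3),d['R'][2].round(3))
E
```

```text
{'clock': 0.0, 'joints': array([-1.33657813,  0.43522862,  0.02497245,  1.57410481, -0.0115869 ,
        1.13401211, -0.07508601]), 'dq': array([ 1.93044336e-03,  8.31036587e-04, -9.00362636e-04,  2.97840946e-04,
       -2.53923107e-05,  5.72661837e-04, -5.49254384e-05]), 'joint_efforts': array([-2.55405184e-04, -6.67836142e+01,  9.85257849e-01, -3.14468765e+01,
       -6.04210887e-02,  4.27456037e-02,  2.06310588e-04]), 'position': array([0.20643988, 0.58936834, 0.2259385 ]), 'ee_rot': array([-5.26633524e-01, -3.09702175e+00,  2.51965871e-03]), 'force': array([-1.01176612, -0.48318167, -0.03254388]), 'ft_torque': array([-0.01533652,  0.02221642, -0.01227209]), 'gripper_force': 0.0, 'width': 1.0048600756080885} 0.0188
side [[455.44417026443244, 0.0, 327.89567581090114], [0.0, 455.44417026443244, 200.07823672784224], [0.0, 0.0, 1.0]] [ 0.284 -1.021  1.006] [ 0.146  0.761 -0.632]
top [[361.2258377130258, 0.0, 321.04082388203176], [0.0, 361.2258377130258, 204.7009846004382], [0.0, 0.0, 1.0]] [0.393 0.002 1.122] [ 0.117 -0.007 -0.993]
```

View pics/side0.png

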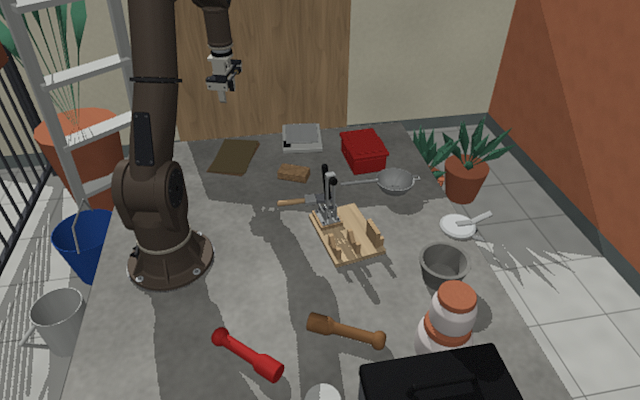

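View pics/top0.png

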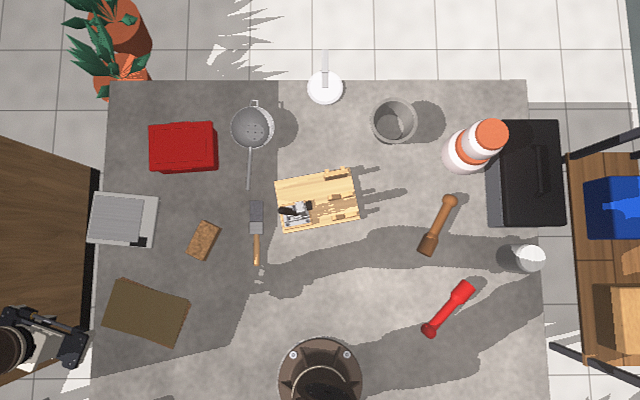

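Look-alikes: the brown pestle at top (437,225) / side (345,330), and the red one at top (447,308) / side (247,355). I choose the brown one. Its head is near top (428,246) and its knob near (450,201). Next is one close crop showing the pestle and cradle in both views.

Run:
```python
from h import *
T=cam('top');S=cam('side')
def crop(d,u,v,w,h,k):
    return cv2.resize(d['frame'][v:v+h,u:u+w,::-1],None,fx=k,fy=k,interpolation=cv2.INTER_CUBIC)
a=np.hstack([crop(T,265,158,100,80,4),crop(S,300,150,100,80+40-40,4)]) 
a2=np.hstack([crop(T,395,185,100,70,4),crop(S,300,195,100,70,4)])
cv2.imwrite('pics/c1.png',np.vstack([a,a2]))
for n,d,roi in(('top',T,(400,180,75,85)),('side',S,(295,300,105,60))):
    x,y,w,h=roi; hsv=cv2.cvtColor(d['frame'],cv2.COLOR_RGB2HSV)[y:y+h,x:x+w]
    m=cv2.inRange(hsv,(5,90,40),(22,255,255)); k,l,s,c=cv2.connectedComponentsWithStats(m); i=1+s[1:,4].argmax()
    m=(l==i).astype(np.uint8); P=np.argwhere(m)[:,::-1]+[x,y]; mu=P.mean(0)
    ax=np.linalg.svd(P-mu,full_matrices=False)[2][0]; 
    if ax[0]<0: ax=-ax
    nx=np.array([-ax[1],ax[0]]); t=(P-mu)@ax; w_=(P-mu)@nx
    print(n,s[i],mu.round(1),ax.round(3),t.min(),t.max())
    for b in np.arange(np.floor(t.min()),t.max(),3):
        q=w_[(t>=b)&(t<b+3)]; print(int(b),q.min().round(1),q.max().round(1),end=' | ')
    print()
```

```text
top [ 17  15  41  62 776] [436.7 226. ] [ 0.446 -0.895] -30.709281775308398 34.59069183449337
-31 -7.4 7.4 | -28 -7.4 7.4 | -25 -7.4 7.4 | -22 -7.4 7.4 | -19 -7.4 7.4 | -16 -7.4 7.4 | -13 -6.9 6.5 | -10 -5.1 5.1 | -7 -4.7 4.3 | -4 -4.7 4.7 | -1 -4.7 4.3 | 2 -4.7 4.7 | 5 -4.7 4.3 | 8 -4.7 4.3 | 11 -4.7 4.7 | 14 -4.7 4.3 | 17 -4.7 4.7 | 20 -4.7 4.3 | 23 -6.9 6.5 | 26 -7.3 7.4 | 29 -6.9 7.4 | 32 -4.6 6.5 | 
side [  12   12   79   38 1146] [344.1 330.3] [0.964 0.268] -38.22265733950405 42.123904152748075
-39 -7.8 8.7 | -36 -9.1 9.1 | -33 -8.9 9.2 | -30 -9.0 9.0 | -27 -9.1 9.1 | -24 -8.9 9.0 | -21 -9.2 9.2 | -18 -9.1 8.7 | -15 -7.7 7.9 | -12 -5.8 6.1 | -9 -5.7 5.3 | -6 -5.5 5.5 | -3 -5.4 5.6 | 0 -5.2 5.5 | 3 -5.5 5.4 | 6 -5.6 5.1 | 9 -5.4 5.3 | 12 -5.5 5.5 | 15 -5.1 5.3 | 18 -5.6 5.5 | 21 -5.5 5.2 | 24 -5.6 5.4 | 27 -5.4 5.3 | 30 -8.4 8.3 | 33 -9.2 9.0 | 36 -8.8 9.2 | 39 -8.1 8.4 | 42 -1.6 2.5 |
```

View pics/c1.png

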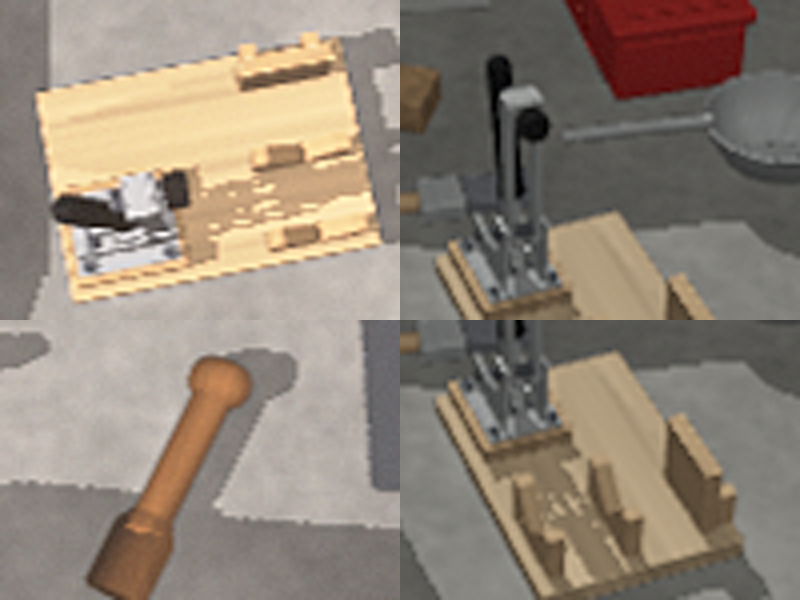

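The crop confirms the brown pestle: head at crop lower left, top (428,247), and knob at top (450,202). The cradle is seen from above with its board corners at top (275,181), (350,168), (360,219) and (283,233). The grip end is at top (280,210) / side (324,165), and the pad at side (333,180).

Run:
```python
from h import *
T=cam('top');S=cam('side')
# pestle axis: intersection of planes
def mk(d,mu,ax):
    mu=np.array(mu);ax=np.array(ax);c,a=ray(d,*(mu-20*ax));_,b=ray(d,*(mu+20*ax));n=np.cross(a,b);return c,n/np.linalg.norm(n)
def shaftline(d,roi,lo,hi):
    x,y,w,h=roi; hsv=cv2.cvtColor(d['frame'],cv2.COLOR_RGB2HSV)[y:y+h,x:x+w]
    m=cv2.inRange(hsv,(5,90,40),(22,255,255)); k,l,s,c=cv2.connectedComponentsWithStats(m); i=1+s[1:,4].argmax()
    P=np.argwhere(l==i)[:,::-1]+[x,y]; mu=P.mean(0); ax=np.linalg.svd(P-mu,full_matrices=False)[2][0]; ax*=np.sign(ax[0])
    t=(P-mu)@ax; Q=P[(t>lo)&(t<hi)]
    v=cv2.fitLine(P.astype(np.float32),cv2.DIST_L2,0,.01,.01).ravel(); a=v[:2]*np.sign(v[0])
    return Q.mean(0),a,mu,ax,t
pt=shaftline(T,(400,180,75,85),-7,21); ps=shaftline(S,(295,300,105,60),-9,28)
c1,n1=mk(T,*pt[:2]);c2,n2=mk(S,*ps[:2])
u=np.cross(n1,n2);u/=np.linalg.norm(u);u*=np.sign(u[0])
A=np.array([n1,n2,u]);p0=np.linalg.solve(A,[n1@c1,n2@c2,0])
def online(d,uv):
    c,r=ray(d,*uv);k=np.linalg.lstsq(np.c_[u,-r],c-p0,rcond=None)[0];return p0+u*k[0]
print('axis dir',u,'yaw',np.arctan2(u[1],u[0]))
for d,p,a,b in((T,pt,-12.,22.),(S,ps,-13.,29.5)):
    e=[online(d,p[2]+k*p[3]) for k in(p[4].min()-.5,a,b,p[4].max()+.5)]
    print('head,shaft0,shaft1,knob',[x.round(4).tolist() for x in e],'len',np.linalg.norm(e[3]-e[0]).round(3),np.linalg.norm(e[2]-e[1]).round(3),'mid',((e[0]+e[3])/2).round(4))
# jig
def lines(d,segs,nm):
    hsv=cv2.cvtColor(d['frame'],cv2.COLOR_RGB2HSV)
    m=cv2.inRange(hsv,(10,45,60),(28,200,255)); 
    c=max(cv2.findContours(m,cv2.RETR_EXTERNAL,cv2.CHAIN_APPROX_NONE)[0],key=lambda q:cv2.contourArea(q) if 250<q[0,0,0]<400 and q[:,0,1].mean()>150 else 0)[:,0].astype(float)
    out=[]
    for a,b in segs:
        a=np.array(a,float);b=np.array(b,float);L=np.linalg.norm(b-a);t=(b-a)/L;n=np.array([-t[1],t[0]])
        s=(c-a)@t;w=(c-a)@n;q=c[(s>.12*L)&(s<.88*L)&(abs(w)<4)].astype(np.float32)
        v=cv2.fitLine(q,cv2.DIST_HUBER,0,.01,.01).ravel();out.append(v);print(nm,len(q),v.round(2))
    return out
def X(a,b):
    k=np.linalg.solve(np.c_[a[:2],-b[:2]],b[2:]-a[2:]);return a[2:]+k[0]*a[:2]
fl,bl,br,fr=(283,233),(275,181),(350,168),(360,219)
l=lines(T,[(fl,bl),(bl,(322,173)),(br,fr),(fr,fl)],'T')
tc=[X(l[3],l[0]),X(l[0],l[1]),X(l[1],l[2]),X(l[2],l[3])]
print('top corners fl bl br fr',[c.round(1).tolist() for c in tc])
W=[plane(T,*c,.018) for c in tc]
for w in W: print(w.round(4))
print('sizes',[np.linalg.norm(W[i]-W[(i+1)%4]).round(4) for i in range(4)],'yaws',[np.arctan2(*(b-a)[1::-1]).round(4) for a,b in((W[0],W[1]),(W[3],W[2]))],[np.arctan2(*(a-b)[1::-1]).round(4)-np.pi/2 for a,b in((W[0],W[3]),(W[1],W[2]))])
for n,t,s in(('fl',tc[0],(309,214.5)),('bl',tc[1],(355,203.5)),('br',tc[2],(385.5,250)),('tip',(280,210),(324.5,165.5)),('pad',(309.5,205),(333,180))):
    p,e=tri(T,t,S,s);print(n,p.round(4),e.round(4))
```

```text
axis dir [ 0.87890902 -0.4769777  -0.00334982] yaw -0.4972158607711907
head,shaft0,shaft1,knob [[0.371, -0.3118, 0.0245], [0.4225, -0.3398, 0.0243], [0.5153, -0.3901, 0.024], [0.5516, -0.4098, 0.0238]] len 0.205 0.106 mid [ 0.4613 -0.3608  0.0242]
head,shaft0,shaft1,knob [[0.3671, -0.3097, 0.0245], [0.4259, -0.3416, 0.0243], [0.5198, -0.3926, 0.024], [0.548, -0.4079, 0.0238]] len 0.206 0.107 mid [ 0.4575 -0.3588  0.0242]
T 53 [2.300e-01 9.700e-01 2.799e+02 2.123e+02]
T 36 [ 9.8000e-01 -1.8000e-01  2.9850e+02  1.7631e+02]
T 38 [2.0000e-01 9.8000e-01 3.5458e+02 1.9350e+02]
T 58 [ 9.8000e-01 -1.9000e-01  3.2150e+02  2.2588e+02]
top corners fl bl br fr [[284.70001220703125, 232.89999389648438], [272.70001220703125, 181.1999969482422], [349.1000061035156, 166.8000030517578], [359.79998779296875, 218.60000610351562]]
[0.4363 0.1051 0.018 ]
[0.5965 0.1435 0.018 ]
[ 0.641  -0.0939  0.018 ]
[ 0.4792 -0.1245  0.018 ]
sizes [np.float64(0.1647), np.float64(0.2416), np.float64(0.1647), np.float64(0.2336)] yaws [np.float64(0.2353), np.float64(0.1863)] [np.float64(0.18440367320510354), np.float64(0.18530367320510344)]
fl [0.4365 0.1051 0.0185] 0.0003
bl [0.6001 0.1445 0.009 ] 0.0039
br [ 0.6413 -0.0942  0.0145] 0.0009
tip [0.487  0.0991 0.2129] 0.001
pad [0.4992 0.0246 0.211 ] 0.0001
```

```bash
cat >> h.py <<'E'
JY=.186; JO=np.array([.5402,-.0021,0]); JR=R.from_euler('z',JY)
def J(x,y,z): return JO+JR.apply([x,y,z])
def rot(yaw,tilt=0): # tool x at yaw, z down, then tilt about tool x
    return R.from_matrix(np.c_[[np.cos(yaw),np.sin(yaw),0],[np.sin(yaw),-np.cos(yaw),0],[0,0,-1]])*R.from_rotvec([tilt,0,0])
def go(pos,rt,grip=True):
    "units for shift (current tool axes, total) after-turn; pos = grasp point if grip"
    s=arm.observe(); C=R.from_rotvec(s['ee_rot']); pos=np.array(pos)-(rt.apply([0,0,arm.grip_point_offset]) if 0 else -rt.apply([0,0,arm.grip_point_offset]))*(1 if grip else 0)
    d=pos-s['position']
    print('t',round(s['clock'],2),'TCP',s['position'].round(4),'target',pos.round(4),'q',s['joints'].round(2),'F',s['force'].round(1),'w',round(s['width'],3))
    print('shift units',(C.inv().apply(d)/.4).round(4),'rows>=',np.linalg.norm(d)/.0417,'| turn units',((C.inv()*rt).as_rotvec()/np.radians(120)).round(4),'| shift units after turn',(rt.inv().apply(d)/.4).round(4))
E
sed -i 's/pos=np.array(pos)-(.*$/pos=np.array(pos)+rt.apply([0,0,arm.grip_point_offset])*grip/' h.py
python3 -m creep '[[-0.0845,-0.0402,-0.025,0,0,0],[-0.0845,-0.0402,-0.025,0,0,0],[-0.0845,-0.0402,-0.025,0,0,0],[-0.0845,-0.0402,-0.025,0,0,0],[-0.0845,-0.0402,-0.025,0,0,0],[-0.0845,-0.0402,-0.025,0,0,0],[-0.0845,-0.0402,-0.025,0,0,0],[-0.0845,-0.0402,-0.025,0,0,0],[-0.0845,-0.0402,-0.025,0,0,0],[-0.0845,-0.0402,-0.025,0,0,0],[-0.0845,-0.0402,-0.025,0,0,0]]' -1
python3 -m creep '[[-0.0278,-0.0938,0,0,0,0],[-0.0278,-0.0938,0,0,0,0],[-0.0278,-0.0938,0,0,0,0],[-0.0278,-0.0938,0,0,0,0],[-0.0278,-0.0938,0,0,0,0],[-0.0278,-0.0938,0,0,0,0],[-0.0278,-0.0938,0,0,0,0],[-0.0278,-0.0938,0,0,0,0],[-0.0278,-0.0938,0,0,0,0],[-0.0278,-0.0938,0,0,0,0],[-0.0278,-0.0938,0,0,0,0],[-0.0278,-0.0938,0,0,0,0],[-0.0278,-0.0938,0,0,0,0],[-0.0278,-0.0938,0,0,0,0],[-0.0278,-0.0938,0,0,0,0],[-0.0278,-0.0938,0,0,0,0],[-0.0278,-0.0938,0,0,0,0],[0,0,0,0,0,0.038],[0,0,0,0,0,0.038]]'
python3 -c "
from h import *
go([.468,-.365,.124],rot(2.645))"
```

```text
clock: 1.22
position: [0.5, 0.2985, 0.3374]
ee_rot: [0.526, 3.097, 0.001]
force: [0.3, 0.5, -0.6]
width: 1.001
gripper_force: 0.0
clock: 2.8
position: [0.4649, -0.3677, 0.3364]
ee_rot: [-0.784, -3.041, 0.002]
force: [1.3, 0.2, 0.0]
width: 0.999
gripper_force: 0.0
t 2.8 TCP [ 0.4649 -0.3677  0.3364] target [ 0.468  -0.365   0.1052] q [ 0.13  0.34  0.64  1.52 -0.21  1.35  1.85] F [1.3 0.2 0. ] w 0.999
shift units [-0.0036  0.0105  0.578 ] rows>= 5.545522008713697 | turn units [-0.0007 -0.0002 -0.0039] | shift units after turn [-0.0035  0.0096  0.578 ]
```

```bash
python3 -m creep '[[-0.0036,0.0105,0.08,0,0,-0.0039],[0,0,0.083,0,0,0],[0,0,0.083,0,0,0],[0,0,0.083,0,0,0],[0,0,0.083,0,0,0],[0,0,0.083,0,0,0],[0,0,0.083,0,0,0],[0,0,0,0,0,0],[0,0,0,0,0,0]]'
python3 - <<'E'
from h import *
go([.468,-.365,.024],rot(2.645))
T=cam('top');S=cam('side')
a=cv2.resize(T['frame'][165:285,380:500,::-1],(480,480));b=cv2.resize(S['frame'][280:380,280:400,::-1],(320,266))
o=np.zeros((480,800,3),np.uint8);o[:,:480]=a;o[:266,480:]=b;cv2.imwrite('pics/g1.png',o)
E
```

```text
clock: 3.55
position: [0.469, -0.3608, 0.1048]
ee_rot: [-0.758, -3.045, -0.001]
force: [0.0, 0.4, 1.2]
width: 0.997
gripper_force: 0.0
t 3.55 TCP [ 0.469  -0.3608  0.1048] target [ 0.468  -0.365   0.0052] q [ 0.2   0.55  0.53  1.82 -0.35  0.87  1.98] F [0.  0.4 1.2] w 0.997
shift units [-0.0035 -0.0104  0.2489] rows>= 2.3899758984012327 | turn units [ 0.     -0.0016  0.0041] | shift units after turn [-0.0028 -0.0103  0.2489]
```

View pics/g1.png

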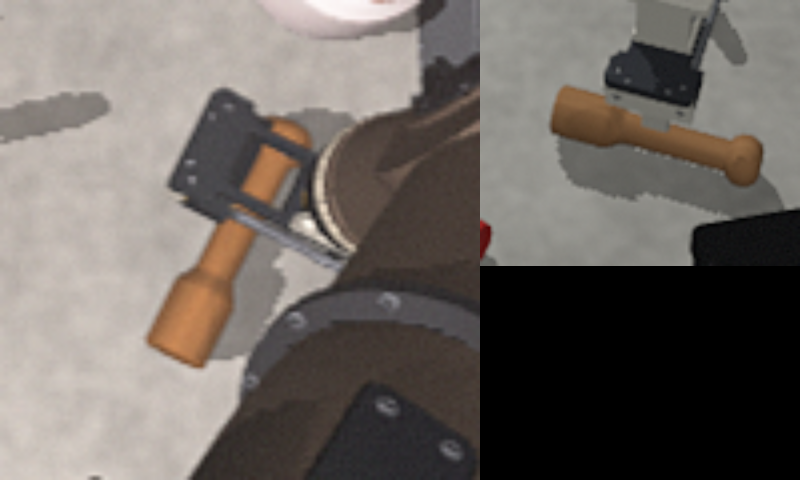

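The gripper stands over the shaft (crop (240,190)) with the pestle between its fingers, undisturbed. I'll descend and grip.

```bash
python3 -m creep '[[-0.003,-0.0104,0.05,0,0,0.003],[0,0,0.05,0,0,0],[0,0,0.05,0,0,0],[0,0,0.05,0,0,0],[0,0,0.045,0,0,0],[0,0,0,0,0,0],[0,0,0,0,0,0]]'
python3 -m creep '[[0,0,0,0,0,0],[0,0,0,0,0,0],[0,0,0,0,0,0],[0,0,0,0,0,0],[0,0,0,0,0,0],[0,0,0,0,0,0],[0,0,0,0,0,0],[0,0,0,0,0,0]]' 1 35
python3 -c "
from h import *
go([.468,-.365,.024],rot(2.645))"
```

```text
clock: 4.23
position: [0.4698, -0.3663, 0.009]
ee_rot: [0.768, 3.045, -0.001]
force: [0.3, -0.2, 0.5]
width: 1.002
gripper_force: 0.0
clock: 4.9
position: [0.4689, -0.3656, 0.0075]
ee_rot: [-0.768, -3.046, -0.0]
force: [-0.2, -0.5, 0.4]
width: 0.472
gripper_force: 0.0
t 4.9 TCP [ 0.4689 -0.3656  0.0075] target [ 0.468  -0.365   0.0052] q [ 0.27  0.68  0.45  1.88 -0.45  0.68  2.06] F [-0.2 -0.5  0.4] w 0.472
shift units [0.0028 0.0003 0.0057] rows>= 0.061204301325228645 | turn units [ 0.     -0.0001  0.0012] | shift units after turn [0.0028 0.0003 0.0057]
```

```bash
python3 -m creep '[[0,0,0,0,0,0],[0,0,0,0,0,0],[0,0,0,0,0,0],[0,0,0,0,0,0],[0,0,0,0,0,0],[0,0,0,0,0,0]]'
python3 -m creep '[[0,0,-0.03,0,0,0],[0,0,-0.06,0,0,0],[0,0,-0.08,0,0,0],[0,0,-0.08,0,0,0],[0,0,-0.08,0,0,0],[0,0,-0.08,0,0,0],[0,0,0,0,0,0],[0,0,0,0,0,0]]'
python3 - <<'E'
from h import *
# place: tool x along -jig x ; lean so body goes to jig -y
for s in(1,-1):
    r=rot(JY+np.pi,s*.262); print(s,'back dir in jig',JR.inv().apply(r.apply([0,0,-1])).round(2))
    go(J(-45,-120,0)*0+J(-.045,-.11,.16),r)
T=cam('top');S=cam('side')
a=cv2.resize(T['frame'][165:285,380:500,::-1],(480,480));b=cv2.resize(S['frame'][240:360,280:400,::-1],(320,320))
o=np.zeros((480,800,3),np.uint8);o[:,:480]=a;o[:320,480:]=b;cv2.imwrite('pics/g2.png',o)
E
```

```text
clock: 5.4
position: [0.4689, -0.3657, 0.0075]
ee_rot: [-0.768, -3.046, 0.0]
force: [0.2, -0.2, 0.6]
width: 0.317
gripper_force: 35.0
clock: 6.07
position: [0.4697, -0.3663, 0.1739]
ee_rot: [0.767, 3.042, -0.001]
force: [-0.1, 0.0, -2.9]
width: 0.321
gripper_force: 35.0
1 back dir in jig [0.   0.26 0.97]
t 6.07 TCP [ 0.4697 -0.3663  0.1739] target [ 0.5172 -0.1233  0.1418] q [ 0.17  0.47  0.58  1.75 -0.3   1.    1.94] F [-0.1  0.  -2.9] w 0.321
shift units [0.1839 0.591  0.0795] rows>= 5.986005136174017 | turn units [ 0.1197 -0.0407 -0.3231] | shift units after turn [-0.229   0.5761 -0.0715]
-1 back dir in jig [-0.   -0.26  0.97]
t 6.07 TCP [ 0.4697 -0.3663  0.1739] target [ 0.5154 -0.1137  0.1418] q [ 0.17  0.47  0.58  1.75 -0.3   1.    1.94] F [-0.1  0.  -2.9] w 0.321
shift units [0.1992 0.6099 0.0795] rows>= 6.201837208493281 | turn units [-0.1208  0.0444 -0.3227] | shift units after turn [-0.229   0.5581  0.2326]
```

View pics/g2.png

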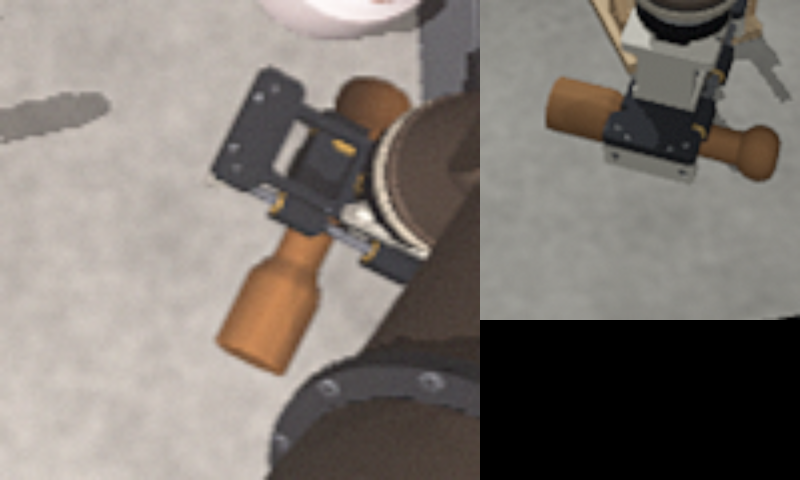

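The pestle is held near mid-shaft and looks level: head end at crop (250,357) in top, knob end (378,92). I'll check the grip position along the shaft numerically while planning the place move, leaning the tool to −y at the cradle to clear the open clamp arm.

Run:
```python
from h import *
T=cam('top');S=cam('side'); s=arm.observe(); C=R.from_rotvec(s['ee_rot'])
g=s['position']-C.apply([0,0,.0188]); ax=-C.apply([1,0,0])
for n,d,h,k in(('T',T,(442.5,254.3),(475,188)),('S',S,(306,280),(372,298))):
    for p in(h,k):
        c,r=ray(d,*p);b=np.linalg.lstsq(np.c_[ax,-r],c-g,rcond=None)[0];print(n,b[0].round(4),'miss',(c+r*b[1]-g-ax*b[0]).round(4))
```

```text
T -0.1073 miss [-0.0008 -0.0014  0.0005]
T 0.088 miss [-0.001  -0.0018  0.0006]
S -0.1113 miss [-0.002  -0.0037 -0.0034]
S 0.048 miss [-0.003  -0.0056 -0.0051]
```

```bash
python3 -m creep '[[0.0249,0.0762,0,0,0,0],[0.0249,0.0762,0,0,0,0],[0.0249,0.0762,0,0,0,0],[0.0249,0.0762,0,0,0,0],[0.0249,0.0762,0,0,0,0],[0.0249,0.0762,0,0,0,0],[0.0249,0.0762,0,0,0,0],[0.0249,0.0762,0,0,0,0],[0,0,0,-0.0151,0.0055,-0.0403],[0,0,0,-0.0151,0.0055,-0.0403],[0,0,0,-0.0151,0.0055,-0.0403],[0,0,0,-0.0151,0.0055,-0.0403],[0,0,0,-0.0151,0.0055,-0.0403],[0,0,0,-0.0151,0.0055,-0.0403],[0,0,0,-0.0151,0.0055,-0.0403],[0,0,0,-0.0151,0.0055,-0.0403],[0,0,0,0,0,0],[0,0,0,0,0,0]]'
python3 - <<'E'
from h import *
go(J(-.043,-.085,.096),rot(JY+np.pi,-.262))
go(J(-.043,-.060,.096),rot(JY+np.pi,-.262))
E
```

```text
clock: 7.77
position: [0.514, -0.1138, 0.1704]
ee_rot: [0.279, -3.073, -0.407]
force: [-0.1, 1.0, -3.0]
width: 0.313
gripper_force: 35.0
t 7.77 TCP [ 0.514  -0.1138  0.1704] target [ 0.5128 -0.0888  0.0778] q [ 0.04  0.42  0.33  1.81 -0.4   1.11  2.32] F [-0.1  1.  -3. ] w 0.313
shift units [-0.0095 -0.0005  0.2394] rows>= 2.2982468328067984 | turn units [ 0.0009 -0.0017 -0.0027] | shift units after turn [-0.0086 -0.      0.2394]
t 7.77 TCP [ 0.514  -0.1138  0.1704] target [ 0.5081 -0.0642  0.0778] q [ 0.04  0.42  0.33  1.81 -0.4   1.11  2.32] F [-0.1  1.  -3. ] w 0.313
shift units [-0.0092  0.0599  0.2557] rows>= 2.5207665593997803 | turn units [ 0.0009 -0.0017 -0.0027] | shift units after turn [-0.0086  0.0603  0.2556]
```

```bash
python3 -m creep '[[-0.009,0,0.06,0.0009,-0.0017,-0.0027],[0,0,0.06,0,0,0],[0,0,0.06,0,0,0],[0,0,0.06,0,0,0],[0,0.03,0.008,0,0,0],[0,0.03,0.008,0,0,0],[0,0,0,0,0,0],[0,0,0,0,0,0]]'
python3 - <<'E'
from h import *
go(J(-.043,-.060,.057),rot(JY+np.pi,-.262))
T=cam('top');S=cam('side')
a=cv2.resize(T['frame'][150:250,265:365,::-1],(500,500));b=cv2.resize(S['frame'][170:290,290:410,::-1],(300,300),interpolation=cv2.INTER_CUBIC)
o=np.zeros((500,800,3),np.uint8);o[:,:500]=a;o[:300,500:]=b;cv2.imwrite('pics/p1.png',o)
E
```

```text
clock: 8.43
position: [0.5095, -0.0624, 0.0803]
ee_rot: [0.297, -3.08, -0.406]
force: [-0.3, -0.4, -2.4]
width: 0.319
gripper_force: 35.0
t 8.43 TCP [ 0.5095 -0.0624  0.0803] target [ 0.5081 -0.0642  0.0388] q [-0.    0.51  0.27  1.95 -0.49  0.87  2.35] F [-0.3 -0.4 -2.4] w 0.319
shift units [ 0.0045 -0.0305  0.0991] rows>= 0.9957987758264866 | turn units [-0.0001  0.0013  0.003 ] | shift units after turn [ 0.0041 -0.0306  0.0991]
```

View pics/p1.png

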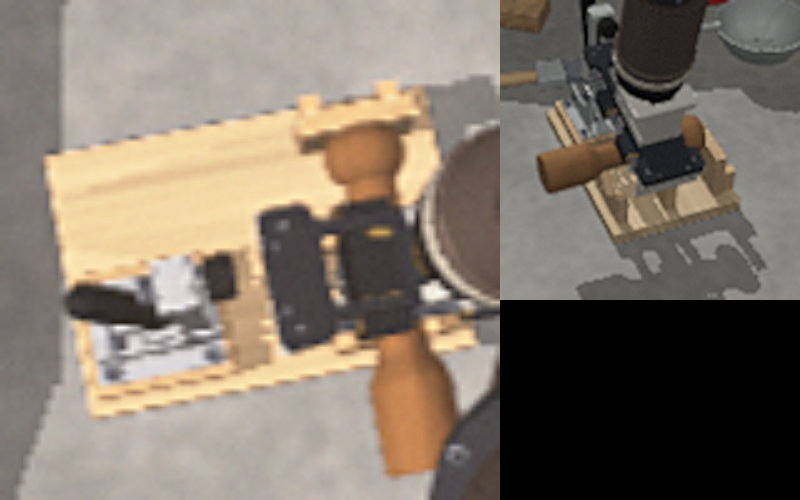

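Run:
```python
from h import *
T=cam('top');s=arm.observe();C=R.from_rotvec(s['ee_rot']);g=s['position']-C.apply([0,0,.0188])
jj=lambda p:JR.inv().apply(p-JO).round(4)
print('grasp in jig',jj(g),'axis',JR.inv().apply(-C.apply([1,0,0])).round(4))
print('knob end',jj(plane(T,337.4,174.4,.097)),'head end',jj(plane(T,(407/5+265),475/5+150,.075)),jj(plane(T,(407/5+265),475/5+150,.096)))
print('stop front top', [jj(plane(T,u/5+265,v/5+150,.08)) for u,v in((300,153),(415,122),(298,135))])
print('expected stop front top px',[((proj(T,J(.053,y,.08))-[265,150])*5).round(0) for y in(-.025,-.095)],'knob end px',((proj(T,J(.047,-.06,.097))-[265,150])*5).round(0))
```

```text
grasp in jig [-0.0416 -0.0603  0.0981] axis [1.     0.0033 0.0044]
knob end [ 0.0503 -0.0614  0.097 ] head end [-0.1533 -0.0485  0.075 ] [-0.1531 -0.0469  0.096 ]
stop front top [array([ 0.0423, -0.0236,  0.08  ]), array([ 0.0477, -0.0934,  0.08  ]), array([ 0.053 , -0.0245,  0.08  ])]
expected stop front top px [array([299., 135.]), array([416., 113.])] knob end px [361. 128.]
```

```bash
python3 -m creep '[[0.01,0,0,0,0,0.003],[0,-0.008,0.022,0,0,0],[0,-0.007,0.022,0,0,0],[0,-0.007,0.022,0,0,0],[0,-0.005,0.018,0,0,0],[0,0,0,0,0,0],[0,0,0,0,0,0]]'
python3 - <<'E'
from h import *
go(J(-.045,-.060,.056),rot(JY+np.pi,-.262))
E
```

```text
clock: 9.17
position: [0.5046, -0.066, 0.0427]
ee_rot: [0.283, -3.077, -0.407]
force: [-0.8, 0.5, -2.7]
width: 0.319
gripper_force: 35.0
t 9.17 TCP [ 0.5046 -0.066   0.0427] target [ 0.5062 -0.0646  0.0378] q [ 0.03  0.56  0.24  1.98 -0.52  0.8   2.4 ] F [-0.8  0.5 -2.7] w 0.319
shift units [-0.0045 -0.0005  0.0126] rows>= 0.12790436644182857 | turn units [ 0.0004 -0.0001 -0.0012] | shift units after turn [-0.0045 -0.0005  0.0126]
```

```bash
python3 -m creep '[[0,-0.0013,0.005,0,0,0],[0,-0.0013,0.005,0,0,0],[0,0,0,0,0,0],[0,0,0,0,0,0]]'
python3 -m creep '[[0,-0.0013,0.005,0,0,0],[0,0,0,0,0,0],[0,0,0,0,0,0]]'
```

```text
clock: 9.5
position: [0.5052, -0.066, 0.0396]
ee_rot: [0.284, -3.079, -0.406]
force: [0.1, -0.7, -2.0]
width: 0.319
gripper_force: 35.0
clock: 9.75
position: [0.5055, -0.0652, 0.038]
ee_rot: [0.285, -3.079, -0.408]
force: [-1.4, 2.8, 4.1]
width: 0.321
gripper_force: 35.0
```

```bash
python3 -m creep '[[0,0,0,0,0,0],[0,0,0,0,0,0],[-0.004,0,0,0,0,0],[-0.004,0,0,0,0,0],[0,0,0,0,0,0]]' 1 12
python3 -m creep '[[-0.003,0,0,0,0,0],[-0.003,0,0,0,0,0],[0,0,0,0,0,0]]'
python3 -m creep '[[-0.003,0,0,0,0,0],[-0.003,0,0,0,0,0],[0,0,0,0,0,0]]'
python3 -c "
from h import *
s=arm.observe();C=R.from_rotvec(s['ee_rot']);print(JR.inv().apply(s['position']-C.apply([0,0,.0188])-JO).round(4),JR.inv().apply(s['force']).round(1))"
```

```text
clock: 10.17
position: [0.5059, -0.0649, 0.0377]
ee_rot: [0.284, -3.074, -0.409]
force: [-9.6, 0.5, 12.3]
width: 0.32
gripper_force: 12.0
clock: 10.42
position: [0.5069, -0.0646, 0.0374]
ee_rot: [0.283, -3.072, -0.409]
force: [-12.1, -0.2, 12.9]
width: 0.323
gripper_force: 12.0
clock: 10.67
position: [0.509, -0.0642, 0.0373]
ee_rot: [0.283, -3.072, -0.409]
force: [-13.4, -1.3, 12.1]
width: 0.317
gripper_force: 12.0
[-0.0421 -0.0602  0.0554] [-13.4   1.2  12.1]
```

```bash
python3 -m creep '[[0,0.001,-0.0035,0,0,0],[0,0,0,0,0,0],[0,0,0,0,0,0]]'
python3 -m creep '[[-0.003,0,0,0,0,0],[-0.003,0,0,0,0,0],[0,0,0,0,0,0]]'
python3 - <<'E'
from h import *
s=arm.observe();C=R.from_rotvec(s['ee_rot']);print(JR.inv().apply(s['position']-C.apply([0,0,.0188])-JO).round(4),JR.inv().apply(s['force']).round(1))
T=cam('top');S=cam('side')
a=cv2.resize(T['frame'][150:250,290:390,::-1],(500,500));b=cv2.resize(S['frame'][190:290,310:410,::-1],(300,300),interpolation=cv2.INTER_CUBIC)
o=np.zeros((500,800,3),np.uint8);o[:,:500]=a;o[:300,500:]=b;cv2.imwrite('pics/p2.png',o)
E
```

```text
clock: 10.92
position: [0.5132, -0.0647, 0.0388]
ee_rot: [0.284, -3.079, -0.406]
force: [-0.2, -0.4, -1.7]
width: 0.323
gripper_force: 12.0
clock: 11.17
position: [0.5152, -0.0642, 0.0387]
ee_rot: [0.284, -3.078, -0.406]
force: [-3.0, -0.2, -1.4]
width: 0.322
gripper_force: 12.0
[-0.036  -0.0613  0.0568] [-3.   0.3 -1.4]
```

View pics/p2.png

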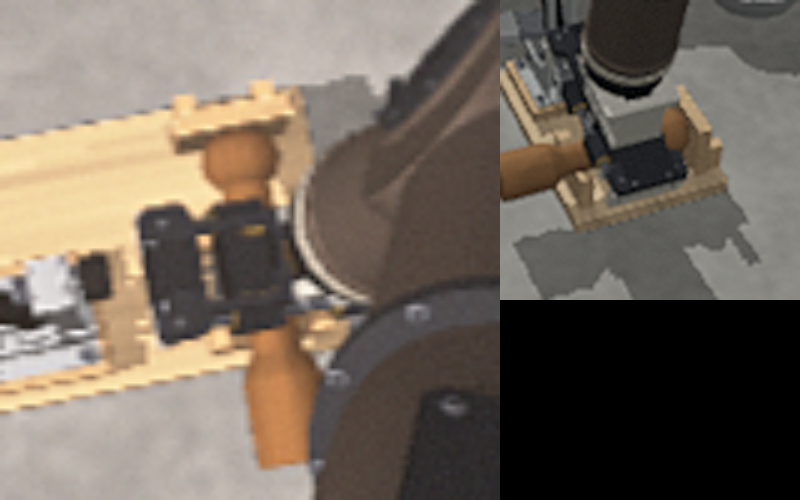

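The pestle lies in both Vs, with its knob at crop (240,155) at or near the stop. I'll keep sliding until it bears.

```bash
python3 -m creep '[[-0.003,0,0,0,0,0],[0,0,0,0,0,0],[0,0,0,0,0,0]]'
python3 -m creep '[[-0.003,0,0,0,0,0],[0,0,0,0,0,0],[0,0,0,0,0,0]]'
python3 -m creep '[[-0.003,0,0,0,0,0],[0,0,0,0,0,0],[0,0,0,0,0,0]]'
python3 -c "
from h import *
s=arm.observe();C=R.from_rotvec(s['ee_rot']);print(JR.inv().apply(s['position']-C.apply([0,0,.0188])-JO).round(4),JR.inv().apply(s['force']).round(1))"
```

```text
clock: 11.52
position: [0.5153, -0.064, 0.0386]
ee_rot: [0.283, -3.076, -0.406]
force: [-5.5, -0.8, 0.3]
width: 0.32
gripper_force: 12.0
clock: 11.77
position: [0.5152, -0.0639, 0.0384]
ee_rot: [0.283, -3.074, -0.407]
force: [-8.7, -1.4, 1.5]
width: 0.324
gripper_force: 12.0
clock: 12.02
position: [0.5154, -0.0637, 0.0382]
ee_rot: [0.282, -3.073, -0.407]
force: [-11.7, -2.4, 2.7]
width: 0.324
gripper_force: 12.0
[-0.0357 -0.0608  0.0564] [-12.   -0.2   2.7]
```

```bash
python3 -m creep '[[0,0,0,0,0,0],[0,0,0,0,0,0],[0,0,0,0,0,0],[0,0,0,0,0,0],[0,0,0,0,0,0],[0,0,0,0,0,0]]' -0.3
python3 -m creep '[[0,0,-0.02,0,0,0],[0,0,-0.03,0,0,0],[0,0,-0.05,0,0,0],[0,0,-0.05,0,0,0],[0,0,-0.08,0,0,0],[0,0,-0.08,0,0,0],[0,0,-0.08,0,0,0],[0,0,-0.08,0,0,0],[0,-0.08,-0.02,0,0,0],[0,-0.08,-0.02,0,0,0],[0,-0.08,-0.02,0,0,0],[0,-0.08,-0.02,0,0,0],[0,0,0,0,0,0]]'
python3 - <<'E'
from h import *
T=cam('top');S=cam('side')
a=cv2.resize(T['frame'][150:250,265:365,::-1],(500,500));b=cv2.resize(S['frame'][190:290,310:410,::-1],(300,300),interpolation=cv2.INTER_CUBIC)
o=np.zeros((500,800,3),np.uint8);o[:,:500]=a;o[:300,500:]=b;cv2.imwrite('pics/p3.png',o)
print('expected px of head/knob ends, origin',[((proj(T,J(x,-.06,.054))-[265,150])*5).round(0) for x in(-.147,.053)])
go(J(-.035,.10,.25),rot(JY+np.pi/2));go(J(-.035,.10,.25),rot(JY-np.pi/2))
E
```

```text
clock: 12.52
position: [0.5193, -0.0634, 0.039]
ee_rot: [0.284, -3.079, -0.406]
force: [-0.1, -0.5, 0.4]
width: 0.645
gripper_force: 0.0
clock: 13.6
position: [0.5508, -0.2488, 0.2182]
ee_rot: [0.273, -3.081, -0.398]
force: [-2.1, -0.3, 0.2]
width: 0.652
gripper_force: 0.0
expected px of head/knob ends, origin [array([421., 461.]), array([355., 132.])]
t 13.7 TCP [ 0.5514 -0.2427  0.2182] target [0.4873 0.0897 0.2312] q [ 0.21  0.52  0.38  1.53 -0.39  1.33  2.45] F [-0.3  1.9  0.1] w 0.655
shift units [0.0079 0.8259 0.1876] rows>= 8.124503128834046 | turn units [ 0.0983 -0.0977  0.743 ] | shift units after turn [ 0.8464 -0.0037 -0.0324]
t 13.7 TCP [ 0.5514 -0.2427  0.2182] target [0.4873 0.0897 0.2312] q [ 0.21  0.52  0.38  1.53 -0.39  1.33  2.45] F [-0.3  1.9  0.1] w 0.655
shift units [0.0079 0.8259 0.1876] rows>= 8.124503128834046 | turn units [ 0.0979  0.0984 -0.7477] | shift units after turn [-0.8464  0.0037 -0.0324]
```

View pics/p3.png

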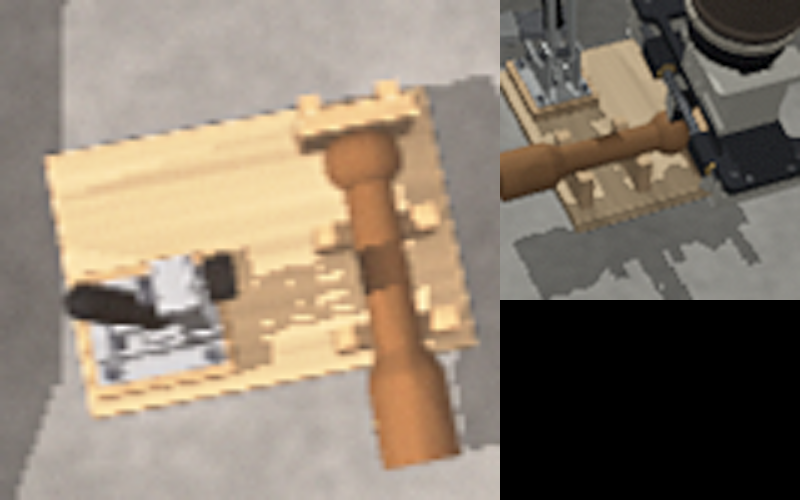

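The pestle is seated: head end at crop (422,463) and knob end (357,130), both within about 2 px (of the 5x crop) of the expected (421,461) and (355,132). The clamp is still open. Next is the handle.

```bash
python3 -m creep '[[0,0,-0.02,0.007,-0.007,0.0531],[0,0,-0.02,0.007,-0.007,0.0531],[0,0,-0.02,0.007,-0.007,0.0531],[0,0,-0.02,0.007,-0.007,0.0531],[0,0,-0.02,0.007,-0.007,0.0531],[0,0,-0.02,0.007,-0.007,0.0531],[0,0,-0.02,0.007,-0.007,0.0531],[0,0,-0.02,0.007,-0.007,0.0531],[0,0,-0.02,0.007,-0.007,0.0531],[0,0,-0.02,0.007,-0.007,0.0531],[0,0,-0.02,0.007,-0.007,0.0531],[0,0,-0.02,0.007,-0.007,0.0531],[0,0,-0.02,0.007,-0.007,0.0531],[0,0,-0.02,0.007,-0.007,0.0531],[0,0,0,0,0,0],[0,0,0,0,0,0]]'
python3 -c "
from h import *
go(J(-.035,.1035,.34),rot(JY+np.pi/2))"
```

```text
clock: 15.03
position: [0.5511, -0.2555, 0.3287]
ee_rot: [1.996, 2.426, 0.004]
force: [-0.9, 0.5, 0.2]
width: 0.648
gripper_force: 0.0
t 15.03 TCP [ 0.5511 -0.2555  0.3287] target [0.4867 0.0931 0.3212] q [-0.22  0.42  0.86  1.5  -0.32  1.36  0.85] F [-0.9  0.5  0.2] w 0.648
shift units [0.8862 0.0098 0.0202] rows>= 8.503867496297117 | turn units [ 0.0011 -0.0008  0.0037] | shift units after turn [0.8863 0.0029 0.0187]
```

```bash
python3 -m creep '[[0,0,0,0.001,-0.001,0.0037],[0.0886,0.0003,0.002,0,0,0],[0.0886,0.0003,0.002,0,0,0],[0.0886,0.0003,0.002,0,0,0],[0.0886,0.0003,0.002,0,0,0],[0.0886,0.0003,0.002,0,0,0],[0.0886,0.0003,0.002,0,0,0],[0.0886,0.0003,0.002,0,0,0],[0.0886,0.0003,0.002,0,0,0],[0.0886,0.0003,0.002,0,0,0],[0.0886,0.0003,0.002,0,0,0],[0,0,0,0,0,0],[0,0,0,0,0,0],[0,0,0,0,0,0]]'
python3 - <<'E'
from h import *
go(J(-.035,.1035,.204),rot(JY+np.pi/2))
T=cam('top');S=cam('side')
a=cv2.resize(T['frame'][150:250,245:345,::-1],(400,400));b=cv2.resize(S['frame'][100:250,270:420,::-1],(400,400),interpolation=cv2.INTER_CUBIC)
cv2.imwrite('pics/h1.png',np.hstack([a,b]))
E
```

```text
clock: 16.2
position: [0.488, 0.0909, 0.3198]
ee_rot: [2.011, 2.413, -0.003]
force: [-0.1, -0.6, 1.0]
width: 0.651
gripper_force: 0.0
t 16.2 TCP [0.488  0.0909 0.3198] target [0.4867 0.0931 0.1852] q [-0.95  0.17  0.79  1.77 -0.12  1.25  0.05] F [-0.1 -0.6  1. ] w 0.651
shift units [ 0.0066 -0.002   0.3366] rows>= 3.229597257023064 | turn units [-0.0006  0.0007 -0.0022] | shift units after turn [ 0.0061 -0.0024  0.3366]
```

View pics/h1.png

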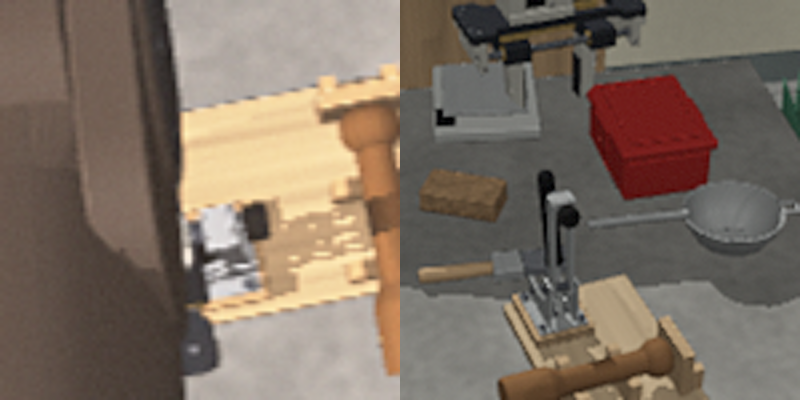

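The fingers, at side crop (490,60) and (583,75), straddle the grip end at (545,180) from above and are clear of the arm with the pad at (568,215). I'll descend and take hold of the grip.

```bash
python3 -m creep '[[0.006,-0.002,0.07,0,0,-0.002],[0,0,0.07,0,0,0],[0,0,0.05,0,0,0],[0,0,0.05,0,0,0],[0,0,0.05,0,0,0],[0,0,0.046,0,0,0],[0,0,0,0,0,0],[0,0,0,0,0,0]]'
python3 -m creep '[[0,0,0,0,0,0],[0,0,0,0,0,0],[0,0,0,0,0,0],[0,0,0,0,0,0],[0,0,0,0,0,0],[0,0,0,0,0,0],[0,0,0,0,0,0],[0,0,0,0,0,0]]' 1 8
python3 - <<'E'
from h import *
# grip centreline point: along grip 150 from hinge foot; polar
def hp(a,L=.150):
    o=np.radians(16)+a  # lean from vertical to +y; perpendicular foot 42 mm from hinge
    c=np.array([np.sin(o),np.cos(o)]); n=np.array([-np.cos(o),np.sin(o)])*.042  # open: to -y
    tip=np.sqrt(.17**2-.042**2); p=n+c*(tip-.017); return J(-.035,.104+p[0],.051+p[1])
for a in(0,.15,.3,.45,.6,.75,.9,1.0,1.1,1.25,1.29): 
    g=JR.inv().apply(hp(a)-JO); print(a,g.round(4))
go(hp(0),rot(JY+np.pi/2))
E
```

```text
clock: 16.97
position: [0.4868, 0.0922, 0.1855]
ee_rot: [2.01, 2.414, -0.005]
force: [0.7, 0.2, -0.8]
width: 0.649
gripper_force: 0.0
clock: 17.63
position: [0.4859, 0.0935, 0.1857]
ee_rot: [-2.007, -2.416, 0.005]
force: [-6.5, -1.2, 7.6]
width: 0.218
gripper_force: 8.0
0 [-0.035   0.1043  0.2046]
0.15 [-0.035   0.1273  0.2028]
0.3 [-0.035   0.1497  0.1976]
0.45 [-0.035   0.1711  0.1891]
0.6 [-0.035   0.191   0.1776]
0.75 [-0.035   0.2089  0.1631]
0.9 [-0.035   0.2245  0.1462]
1.0 [-0.035   0.2334  0.1337]
1.1 [-0.035   0.241   0.1204]
1.25 [-0.035   0.2499  0.0991]
1.29 [-0.035   0.2517  0.0932]
t 17.63 TCP [0.4859 0.0935 0.1857] target [0.4865 0.094  0.1858] q [-0.88  0.31  0.74  1.98 -0.26  0.95  0.18] F [-6.5 -1.2  7.6] w 0.218
shift units [ 0.0008  0.0017 -0.0002] rows>= 0.01780343501452402 | turn units [-0.0014  0.0004 -0.0007] | shift units after turn [ 0.0008  0.0017 -0.0002]
```

```bash
python3 -m creep '[[0.0287,0,0.001,0,0,0],[0.0287,0,0.0035,0,0,0],[0.028,0,0.0055,0,0,0],[0.028,0,0.0075,0,0,0],[0,0,0,0,0,0],[0,0,0,0,0,0]]'
python3 -m creep '[[0.0268,0,0.0096,0,0,0],[0.0268,0,0.0117,0,0,0],[0.025,0,0.0135,0,0,0],[0.025,0,0.0153,0,0,0],[0,0,0,0,0,0],[0,0,0,0,0,0]]'
python3 -m creep '[[0.0224,0,0.0175,0,0,0],[0.0224,0,0.0188,0,0,0],[0.0195,0,0.0205,0,0,0],[0.0195,0,0.0218,0,0,0],[0,0,0,0,0,0],[0,0,0,0,0,0]]'
python3 -c "
from h import *
s=arm.observe();C=R.from_rotvec(s['ee_rot']);print(JR.inv().apply(s['position']-C.apply([0,0,.0188])-JO).round(4),JR.inv().apply(s['force']).round(1),s['joints'].round(2))"
```

```text
clock: 18.13
position: [0.4774, 0.139, 0.1781]
ee_rot: [-2.004, -2.417, 0.005]
force: [-6.3, 1.0, 2.5]
width: 0.215
gripper_force: 8.0
clock: 18.63
position: [0.47, 0.1788, 0.158]
ee_rot: [-2.006, -2.417, 0.006]
force: [-6.5, 1.5, -1.7]
width: 0.211
gripper_force: 8.0
clock: 19.13
position: [0.464, 0.2111, 0.1268]
ee_rot: [-2.007, -2.416, 0.006]
force: [-6.9, 1.0, -2.5]
width: 0.213
gripper_force: 8.0
[-0.0354  0.2236  0.1456] [-6.6  2.2 -2.5] [-1.03  0.42  0.66  2.01 -0.34  0.83  0.01]
```

```bash
python3 -m creep '[[0,0,0,0,0,0],[0,0,0,0,0,0],[0,0,0,0,0,0],[0,0,0,0,0,0],[0,0,-0.04,0,0,0],[0,0,-0.06,0,0,0],[0,0,-0.08,0,0,0],[0,0,-0.04,0,0,0],[0,0,0,0,0,0]]' -0.2
python3 -m creep '[[0,0,0,0,0,0],[0,0,0,0,0,0],[0,0,0,0,0,0],[0,0,0,0,0,0],[0,0,0,0,0,0],[0,0,0,0,0,0],[0,0,0,0,0,0],[0,0,0,0,0,0],[0,0,0,0,0,0],[0,0,0,0,0,0]]' 1 8
python3 - <<'E'
from h import *
go(J(-.035,.24,.165),rot(JY+np.pi/2),grip=False)
S=cam('side');cv2.imwrite('pics/h2.png',cv2.resize(S['frame'][100:280,270:450,::-1],(540,540)))
E
```

```text
clock: 19.88
position: [0.4676, 0.2124, 0.2189]
ee_rot: [2.007, 2.414, 0.008]
force: [0.8, -0.0, -0.8]
width: 0.596
gripper_force: 0.0
clock: 20.72
position: [0.465, 0.212, 0.215]
ee_rot: [2.007, 2.416, -0.002]
force: [-0.6, 0.1, -0.0]
width: 0.008
gripper_force: 0.0
t 20.72 TCP [0.465 0.212 0.215] target [0.4614 0.2273 0.165 ] q [-1.1   0.3   0.73  1.9  -0.23  1.02 -0.09] F [-0.6  0.1 -0. ] w 0.008
shift units [ 0.0395 -0.0018  0.125 ] rows>= 1.257655341431729 | turn units [-0.0004  0.0007 -0.0008] | shift units after turn [ 0.0393 -0.0018  0.1251]
```

View pics/h2.png

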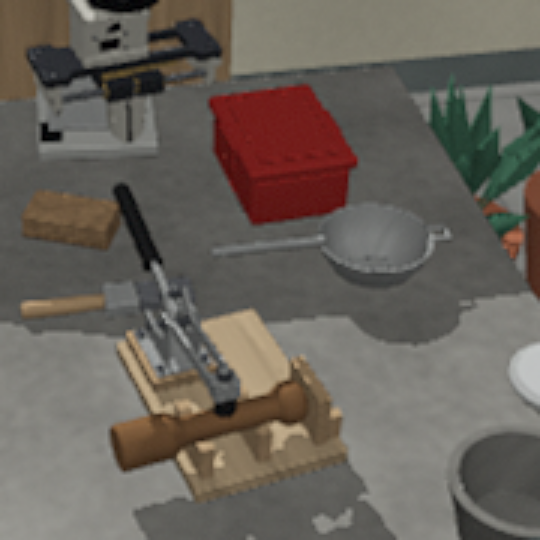

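The handle has dropped with its end at crop (122,190), the pad rests on the shaft at (228,405), and the closed fingers at (130,130) are above the grip. I'll push down in steps.

```bash
python3 -m creep '[[0.02,-0.001,0.06,0,0,0],[0.0195,-0.001,0.06,0,0,0],[0,0,0.01,0,0,0],[0,0,0,0,0,0]]'
python3 -m creep '[[0,0,0.015,0,0,0],[0,0,0.015,0,0,0],[0,0,0.015,0,0,0],[0,0,0,0,0,0]]'
python3 -m creep '[[0,0,0.015,0,0,0],[0,0,0.015,0,0,0],[0,0,0,0,0,0]]'
```

```text
clock: 21.1
position: [0.4603, 0.2269, 0.162]
ee_rot: [2.007, 2.417, -0.007]
force: [0.7, -0.7, 0.5]
width: 0.005
gripper_force: 0.0
clock: 21.43
position: [0.4618, 0.2272, 0.1449]
ee_rot: [2.007, 2.415, -0.001]
force: [1.0, -0.8, 2.1]
width: 0.007
gripper_force: 1.4
clock: 21.68
position: [0.4619, 0.2312, 0.1342]
ee_rot: [-2.003, -2.418, -0.006]
force: [-4.2, 9.4, 16.7]
width: 0.003
gripper_force: 8.4
```

```bash
python3 -m creep '[[0,0,0.012,0,0,0],[0,0,0.012,0,0,0],[0,0,0,0,0,0]]'
python3 -m creep '[[0,0,0.012,0,0,0],[0,0,0.012,0,0,0],[0,0,0,0,0,0]]'
```

```text
clock: 21.93
position: [0.4626, 0.2313, 0.1249]
ee_rot: [-2.004, -2.419, -0.008]
force: [-1.2, 9.3, 12.0]
width: 0.009
gripper_force: 6.2
clock: 22.18
position: [0.4611, 0.2274, 0.1137]
ee_rot: [2.007, 2.417, -0.003]
force: [-0.1, -1.0, 0.3]
width: 0.005
gripper_force: 0.0
```

```bash
python3 -m creep '[[0,0,-0.04,0,0,0],[0,0,-0.08,0,0,0],[0,0,-0.08,0,0,0],[0,0,-0.08,0,0,0],[0,0,-0.08,0,0,0],[0.05,0,0,0,0,0],[0.05,0,0,0,0,0],[0,0,0,0,0,0],[0,0,0,0,0,0]]'
python3 - <<'E'
from h import *
T=cam('top');S=cam('side')
a=cv2.resize(T['frame'][150:250,255:355,::-1],(400,400));b=cv2.resize(S['frame'][140:280,280:420,::-1],(400,400),interpolation=cv2.INTER_CUBIC)
cv2.imwrite('pics/f.png',np.hstack([a,b]))
f=lambda d,p,o,k:((proj(d,p)-o)*k).round(0)
for n,p in(('tip closed',J(-.035,.269,.093)),('tip 1.0',J(-.035,.2496,.1386)),('head',J(-.147,-.06,.054)),('knob',J(.053,-.06,.054))): print(n,f(T,p,[255,150],4),f(S,p,[280,140],400/140))
E
```

```text
clock: 22.93
position: [0.4535, 0.2672, 0.2576]
ee_rot: [2.005, 2.418, -0.004]
force: [0.2, -0.3, -0.3]
width: 0.004
gripper_force: 0.0
tip closed [-103.  301.] [78. 84.]
tip 1.0 [-91. 291.] [83. 61.]
head [377. 369.] [ 82. 312.]
knob [324. 106.] [259. 264.]
```

View pics/f.png

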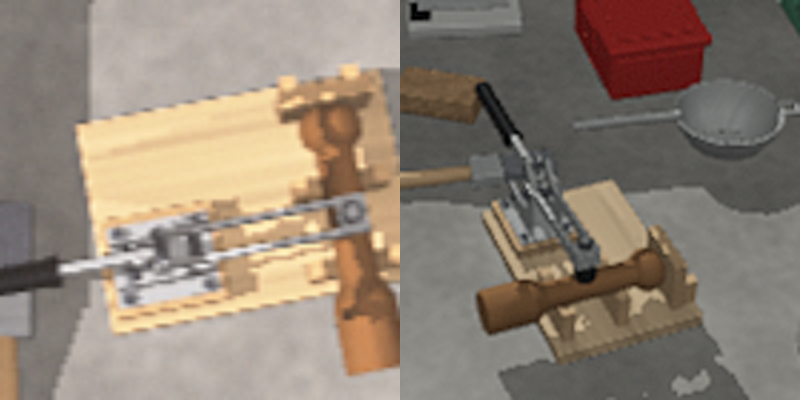

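The final picture shows the handle end at side crop (83,87), against (78,84) expected for closed. The pad is on the shaft, and the pestle's ends are at their seat pixels, so I'll hand it in.

```bash
python3 -c "
from cell import arm
print(arm.sign_off())"
```

```text
the job is handed in; nothing more can be done
None
```

I handed the job in at about 23 s: the pestle lies in both V-blocks with its knob against the end stop, and the clamp handle snapped past its dead point and is locked with its pad on the shaft; I checked this in the pictures, but hand-in returned no verdict.

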